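Clamp the coin cassette in the sorter's ratchet jaw

TASK

Slide the white coin cassette on the sorter's bed fully home against both brass stops (the long side fence and the end stop), square to them, and only then pump the red-knobbed ratchet lever with the fingers until the orange spring pad comes up to the cassette and is pushed about half way into its jaw, never all the way in, so that it grips without crushing. Move the jaw by the lever alone, leave the cup, the dome paperweight and the two finger cones where they stand, and finish still holding the lever forward against its springs with the pad about half way in: the jaw backs off as soon as the lever is let go.

Things in the scene. Friction and masses are not known exactly. Their poses are not given: they have to be found in the camera images.
- stop_corner (a point): Inner corner of the two brass stops, at the level of the bed's top (12 mm above the ledge). Axes: +x towards the side fence, +y towards the end stop and sorter body (also the way the jaw travels to clamp), z up. The fence's face is the plane x = 0 (y from -120 to 0, 12 mm high above the bed); the end stop's face is the plane y = 0 (x from -53 to +10, 32 mm high).
- sorter: The coin sorter with its flat clamp bed, fixed to the ledge but placed and turned anew each time; axes as stop_corner, origin at ledge level, 28 mm to -x and 110 mm to -y of stop_corner. Bed: x -80 to 45, y -255 to 122 mm here. The green sorter body stands at y 165 to 305, x -65 to 65, its hopper up to 152 mm above the ledge.
- cassette_center (a point): Centre of the white plastic coin cassette with a blue band and two brass coins on top: a solid box, 44 mm along its x, 56 mm along its y, 45 mm high, so this point is 22.5 mm above the bed. About 0.3 kg, loose; it starts on the bed short of both stops and somewhat turned (under 0.35 rad). Home, this point is at x = -22, y = -28 mm in the frame of stop_corner.
- cassette: The same cassette; origin at the centre of its underside.
- jaw: Sliding jaw: blue head 40 mm wide, 22 mm long, 38 mm high, toothed bar behind (-y), spring pad in front. Axes as stop_corner; origin on the head's front face, at bed level, on the clamp axis (22 mm to -x of the fence). Slides along y; 2.5 N of friction hold it while unloaded, but a pressed pad pushes it back when the lever is released. Starts with the pad 65 to 90 mm from the home cassette.
- pad_face (a point): Centre of the front face of the orange spring pad (36 mm wide in x, 10 mm thick, 30 mm high, centre 22 mm above the bed) that meets the cassette. With the pad out it is 26 mm ahead (+y) of jaw.
- pad (a joint): How far the pad is pushed back into its jaw, m: 0 out, 0.016 fully in (bottomed, crushing). Spring of 1 N per mm, so about 8 mm (8 N) is half way.
- lever (a joint): Pump lever, rad: 0 at rest (leaning 0.4 back, to -y), 0.4 upright, 0.8 at its forward stop (to +y). A spring returns it. Forward, its pawl pushes the jaw to +y; going back it clicks over 8 mm teeth and the jaw stays. A full stroke advances the jaw 24 to 32 mm (up to 8 mm lost at first), so several are needed. About 1 to 3 N at the knob when free, 5 N with the pad half in.
- lever_pivot (a point): Pivot of the lever, 2 mm above the bed on the clamp axis; the lever swings in the sorter's upright y-z plane. Axes as stop_corner.
- handle: The whole pump lever: steel yoke, stem and red knob; its origin is the pivot.
- knob (a point): Centre of the red ball knob (32 mm in diameter), 115 mm from the pivot, on a steel stem 10 mm thick; 120 to 129 mm above the ledge. The steel yoke and brass pawl under the stem reach 62 mm from the pivot.
- cup: Black ceramic coin cup, 72 mm across, 58 mm high; origin at the centre of its underside. Stands loose near the bed: leave alone.
- dome: Nickel dome paperweight, 68 mm across, 31 mm high; origin under its centre. Leave alone.
- cone_a: Green rubber finger cone, 28 mm across, 33 mm high, standing point up; origin under its centre. Leave alone.
- cone_b: The other green finger cone, alike. Leave alone.

How it is judged:
On the way, in this order (a step that is already met when the one before it is completed fails the run):
1. the cassette is home against both stops (x of cassette_center in the frame of stop_corner between -0.025 and -0.019 m and y of cassette_center in the frame of stop_corner between -0.031 and -0.025 m and angle between the x axis of cassette_center and the x axis of stop_corner, either way round below 0.06 rad and angle between cassette_center's own z axis and vertical below 0.06 rad), for 0.2 s.
2. the pad is pressed against the home cassette (all of step 1 and value of joint pad above 0.0035 m), for 0.1 s.
At the end, for the whole second after the job is handed in: The cassette is within 3 mm of home in x and y against both stops, square within 0.06 rad and flat, at rest; the pad is pushed 4.5 to 12 mm into its jaw and presses the cassette with over 3 N; the fingers are still pressing the lever (over 0.5 N) (all of step 1 and value of joint pad between 0.0045 and 0.012 m and contact force between jaw and cassette above 3 N and contact force between the fingers and handle above 0.5 N and linear speed of cassette below 0.02 m/s); the arm keeps its last pose, push and grip.
It fails at once if the pad bottomed or the cassette was crushed (value of joint pad above 0.0148 m or contact force between jaw and cassette above 22 N).
It fails at once if the jaw pressed the cassette before it was home (contact force between jaw and cassette above 1 N and not (x of cassette_center in the frame of stop_corner between -0.028 and -0.016 m and y of cassette_center in the frame of stop_corner between -0.034 and -0.022 m)).
It fails at once if the robot moved the jaw directly (contact force between any of the fingers, the arm and jaw above 2 N).
It fails at once if the cup, the paperweight or a finger cone was moved (over 15 mm) (distance of any of cup, dome, cone_a, cone_b from where it was at the start of the episode above 0.015 m).
It also fails if it takes over 72 s, if anything falls off the work surface, if the arm or the gripper's body presses on something with over 40 N, if the wrist force passes 120 N, or if a joint passes its speed limit or range.

ROBOT

A 6-joint arm with a two-finger parallel gripper is mounted at the origin on the work surface. World frame = base frame: x ahead of the robot, y to its left, z up, the work surface at z = 0. Lengths are in m, angles in rad, forces in N, time in s.
With the tool pointing down it reaches from about 0.25 to 0.725 m from the base axis. Payload 9.7 kg.
Tool frame: the origin (TCP) lies midway between the tips of the shut fingers; the grasp point (between the pads) lies 19 mm behind it (bot.tcp_to_grasp is the distance from the TCP to the grasp point, in m); z points along the fingers, y is the line along which they close (so a half turn about z gives the same grasp; the last joint's range is limited). The gripper opens to 85 mm and grips with 20 to 120 N. Pads are 22 mm wide; open, the fingers measure 114 mm over their backs; the gripper's body (76 mm by 85 mm) begins 54 mm behind the grasp point. The pads swing forward as they close: fully open they stand 13 mm farther back than shut.
Start: joints at [1.195, 0.087, 0.176, 1.66, 0, 1.571], TCP at [0.202, 0.512, 0.231] pointing down, gripper open.
Joint ranges: [-3.13, 3.13], [-0.85, 1.81], [-1.15, 1.24], [-2.2, 2.28], [-1.44, 1.52], [-3.14, 3.14]. Speed limits (rad/s): [2.22, 2.22, 2.57, 3.14, 3.14, 3.14].

INTERFACE

Orientations are given as a unit quaternion [w, x, y, z].
In Python, from rig import bot, optics gives the robot as it stands.
- The arm moves only by the tool step_arm, never from a script. Its argument "increments" is one flat list of numbers, 7 for each row, row after row: the opening, from 0 (shut) to 1 (fully open), then the shift along the tool's x, y, z in cm, then the turn, a rotation vector about the tool's x, y, z in degrees. In form: [claw, dx, dy, dz, ax, ay, az, claw, dx, dy, dz, ax, ay, az, ...]. A call has exactly 8 rows; each row is the pose to reach, as a shift and turn from the pose commanded when the call began, along the tool's axes at that moment; what a row does not reach only later rows make up. A row lasts 1/10 s, in which the tool goes at most 50 mm and 8.59 degrees, less where a joint would pass 70% of its speed; a pose out of reach is approached as far as the arm can. A call with a gripper value outside its range is refused whole. The fingers move at their own pace and stop on an object; "grip_force" is the grip in N (left out, the last holds). Time passes only in rows, so rows that repeat a pose let the fingers close, or fill a call up. It gives the time, the measured TCP pose, the force, the opening and the grip force at its end, in the units of the state.
- bot.get_state(): the state, without advancing time (a new reading comes with each control period).
- optics.grab_frame(name): name is "side" or "top"; returns a dict with "color" (400x640x3 uint8, red, green, blue), "z_map" (400x640 float32, m along the optical axis (not along the pixel's ray), 0 where there is no reading), "fx", "fy", "cx", "cy" (pixels), "k1" (the pictures are not rectified: a ray, as slopes to the right and down, at radius r is drawn at 1 + k1 r^2 times it, then the intrinsics apply), "eye" and "attitude" of the camera in the world. Camera axes: x right, y down, z forward; pixel columns grow to the right and rows downward; lengths in m; the calibration is good to about 2 mm. A picture is of the moment at which its call begins.
- bot.finish_job(): hands the job in; it is judged then, once.
The state is a dict: "time_s": time; "joints": joint angles; "qd": joint speeds; "joint_efforts": joint torques, N m; "tool_pos": TCP position; "orientation": TCP orientation; "wrist_force": force on the tool from outside, world axes, zero at the start; "ft_torque": the same for the moment, N m; "grip_width": finger opening in m; "gripper_force": force on a finger pad.
Only numpy, scipy, OpenCV 4.12 (cv2) and the standard library are available. Lean on these libraries where they do the work, as an engineer would, in place of code of your own. Each camera call takes 0.05 s, during which the arm holds its last target. There are 200 camera calls.

## Working session

There is one attempt and no reset: what is moved stays moved. The work goes in short steps, Python scripts to look and compute and a tool call to move; the robot and the scene stay as the last step left them, time stands still between calls to the robot, and variables do not carry over. Pictures are saved under pics/ and viewed, at most 10 in all, crops included, and the job is handed in when it is done.

Besides the shell and the picture viewer there is one more tool, called after "Emit:" as a command line: name --argument value ..., lists and objects as JSON in quotes. step_arm: Moves the arm, as the interface text tells. Its arguments: {"type":"object","properties":{"increments":{"type":"array"},"grip_force":{"type":"number"}},"required":["increments"]}

```bash
mkdir -p pics; ls; cat > h.py <<'E'
import numpy as np, cv2, pickle
from scipy.spatial.transform import Rotation as R
from rig import bot, optics
def q2R(q): return R.from_quat([q[1],q[2],q[3],q[0]]).as_matrix()
def camR(f):
    a=np.array(f['attitude'],float)
    return q2R(a) if a.size==4 else a.reshape(3,3)
def slopes(f,uv):
    uv=np.asarray(uv,float).reshape(-1,2)
    d=np.c_[(uv[:,0]-f['cx'])/f['fx'],(uv[:,1]-f['cy'])/f['fy']]
    s=d.copy()
    for _ in range(10): s=d/(1+f['k1']*(s**2).sum(1,keepdims=True))
    return s
def rays(f,uv):
    s=slopes(f,uv); return np.c_[s,np.ones(len(s))]@camR(f).T
def onplane(f,uv,z):
    d=rays(f,uv); e=np.array(f['eye']); return e+d*((z-e[2])/d[:,2])[:,None]
def cloud(f):
    v,u=np.mgrid[:400,:640]; uv=np.c_[u.ravel(),v.ravel()]
    return (np.array(f['eye'])+rays(f,uv)*f['z_map'].reshape(-1,1)).reshape(400,640,3)
def save(f,n): cv2.imwrite(f'pics/{n}.png',f['color'][...,::-1])
E
python3 - <<'E'
from h import *
for n in('top','side'):
    f=optics.grab_frame(n); save(f,n+'0'); pickle.dump(f,open(n+'0.pkl','wb'))
    print(n,f['eye'],f['attitude'],f['fx'],f['cx'],f['cy'],f['k1'])
s=bot.get_state();print(s['tool_pos'],s['orientation'],s['time_s'],s['wrist_force'])
E
```

```text
pics
top [ 0.44773872 -0.01926323  1.06471548] [ 0.05176043 -0.69898884  0.7123013  -0.03690972] 485.03926207562705 314.6571027968515 196.96929733117045 0.019754654103675308
side [ 0.42860035 -0.47716973  0.53074583] [-0.40889158  0.90112862 -0.12793216  0.06639455] 396.43605892638834 321.851997873815 201.25309811996263 -0.0998892821732865
[0.2017952  0.51143763 0.23065081] [-1.15817875e-04  1.86811207e-01  9.82395653e-01 -5.83727336e-04] 0.1 [-0.22237936 -1.09299551  0.13703556]
```

View pics/top0.png

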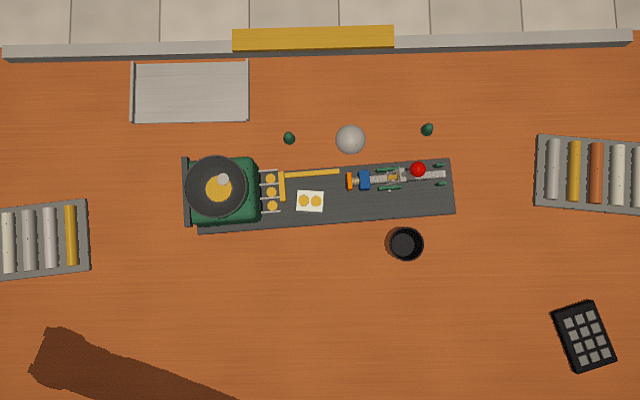

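View pics/side0.png

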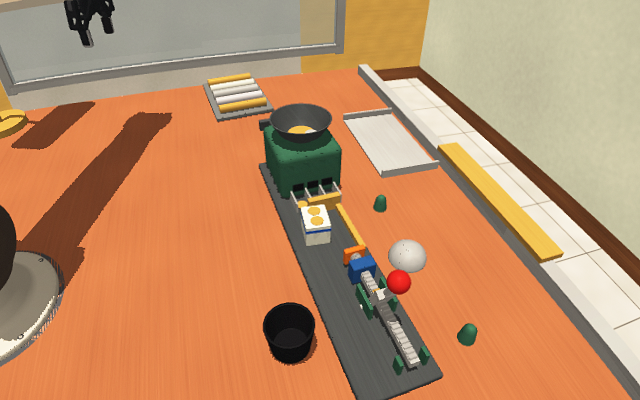

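The top view shows the sorter body at (220,190), cassette at (310,201), fence along (285–340, 175), end stop at (282,187), pad at (349,181), knob at (418,169), cup (404,243), dome (350,139) and cones (289,138), (427,129). The sorter's axes are nearly the world's.

```bash
cat > m.py <<'E'
from h import *
def measure(f,pr=True):
    P=cloud(f); c=cv2.cvtColor(f['color'],cv2.COLOR_RGB2HSV).astype(int); H,S,V=c[...,0],c[...,1],c[...,2]
    def comp(m,box):
        z=np.zeros((400,640),np.uint8); u0,v0,u1,v1=box; z[v0:v1,u0:u1]=m[v0:v1,u0:u1]
        n,l,st,ce=cv2.connectedComponentsWithStats(z); 
        return l==1+np.argmax(st[1:,4])
    return P,H,S,V,comp
E
python3 - <<'E'
from m import *
f=pickle.load(open('top0.pkl','rb')); P,H,S,V,comp=measure(f)
# bed plane heights
for uv in [(320,215),(430,200),(560,260),(300,203),(310,173),(282,190),(350,182),(364,180),(418,169)]: print(uv,P[uv[1],uv[0]].round(4),(H[uv[1],uv[0]],S[uv[1],uv[0]],V[uv[1],uv[0]]))
# bed outline: dark gray
m=(S<70)&(V>40)&(V<100)
b=comp(m,(190,150,460,240)); pts=np.argwhere(b)[:,::-1].astype(np.float32)
box=cv2.boxPoints(cv2.minAreaRect(pts)); print('bed',box,onplane(f,box,.012).round(4))
br=(H>18)&(H<28)&(S>130)&(V>130)
fe=comp(br,(277,160,345,203)); ys,xs=np.nonzero(fe); print('brass',xs.min(),xs.max(),ys.min(),ys.max())
z=P[fe][:,2]; print(np.percentile(z,[5,25,50,75,95]))
g=np.zeros((400,640,3),np.uint8)
crop=f['color'][145:245,190:460]; cv2.imwrite('pics/c1.png',cv2.resize(crop,None,fx=2.9,fy=2.9,interpolation=cv2.INTER_CUBIC)[...,::-1])
E
```

```text
(320, 215) [ 0.541  -0.0092  0.0111] (np.int64(25), np.int64(17), np.int64(88))
(430, 200) [ 0.569  -0.2487  0.0123] (np.int64(18), np.int64(14), np.int64(91))
(560, 260) [ 0.4356 -0.5204  0.0018] (np.int64(12), np.int64(170), np.int64(171))
(300, 203) [0.5627 0.0316 0.0593] (np.int64(21), np.int64(183), np.int64(210))
(310, 173) [0.6318 0.0107 0.0254] (np.int64(21), np.int64(181), np.int64(209))
(282, 190) [0.5937 0.0707 0.0394] (np.int64(21), np.int64(182), np.int64(206))
(350, 182) [ 0.6061 -0.0742  0.0517] (np.int64(17), np.int64(242), np.int64(222))
(364, 180) [ 0.6099 -0.1039  0.0507] (np.int64(104), np.int64(174), np.int64(144))
(418, 169) [ 0.616  -0.2021  0.1332] (np.int64(2), np.int64(213), np.int64(204))
bed [[193.51746 178.56915]
 [450.58582 157.3988 ]
 [455.19055 213.31369]
 [198.1222  234.48404]] [[ 0.6271  0.2685  0.012 ]
 [ 0.6622 -0.2979  0.012 ]
 [ 0.539  -0.3014  0.012 ]
 [ 0.5036  0.2567  0.012 ]]
brass 278 339 168 201
[0.01631693 0.02244818 0.02512516 0.04271449 0.04551858]
```

View pics/c1.png

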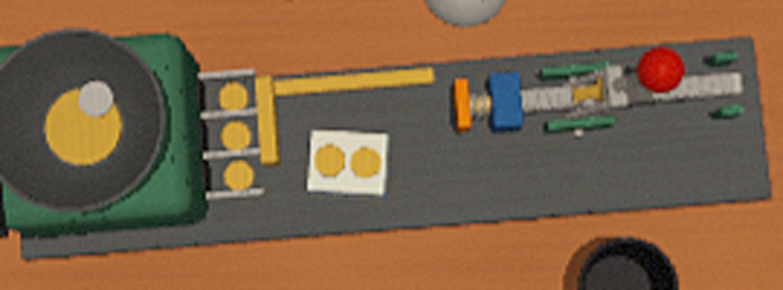

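The crop shows fence, end stop, cassette, pad and jaw all clearly separated, with the cassette only slightly turned relative to the bed. Next, fit the frame.

```bash
cat > meas.py <<'E'
from m import *
import sys
def edge(m,axis,side,rng):
    # last/first mask pixel along axis for each col/row
    out=[]
    for k in range(*rng):
        idx=np.nonzero(m[:,k] if axis=='v' else m[k,:])[0]
        if len(idx): 
            e=idx.max()+.5 if side>0 else idx.min()-.5
            out.append((k,e) if axis=='v' else (e,k))
    return np.array(out,float)
def line(p):
    vx,vy,x,y=cv2.fitLine(p[:,:2].astype(np.float32),cv2.DIST_HUBER,0,.001,.001).ravel().astype(float); return np.array([x,y]),np.array([vx,vy])
def frame(f):
    P,H,S,V,comp=measure(f); br=(H>17)&(H<28)&(S>120)&(V>110)
    fe=comp(br,(277,160,345,203))
    a=line(onplane(f,edge(fe,'v',1,(292,338)),.024)); b=line(onplane(f,edge(fe,'h',1,(184,199)),.044))
    y=a[1]*np.sign(a[1][1]); 
    t=np.linalg.solve(np.c_[a[1],-b[1]],b[0]-a[0]); c=a[0]+a[1]*t[0]
    x=np.array([y[1],-y[0]]); return c,x,y,b[1]
def loc(F,p): d=np.asarray(p)[...,:2]-F[0]; return np.stack([d@F[1],d@F[2]],-1)*1000
def cassette(f,F,box=(285,160,345,225)):
    P,H,S,V,comp=measure(f); m=(P[...,2]>.050)&(P[...,2]<.063)&~((H>100)&(S>120))&~((H<14)&(S>180))
    w=(comp(m,box)*255).astype(np.uint8)
    ct=max(cv2.findContours(w,0,2)[0],key=cv2.contourArea).reshape(-1,2)
    L=loc(F,onplane(f,ct,.057)).astype(np.float32)
    r=cv2.minAreaRect(L); return r,w
def red(f,box):
    P,H,S,V,comp=measure(f); m=comp(((H<6)|(H>174))&(S>150)&(V>90),box); uv=np.argwhere(m)[:,::-1]
    return cv2.minEnclosingCircle(uv.astype(np.float32)),m
E
python3 - <<'E'
from meas import *
f=pickle.load(open('top0.pkl','rb')); g=pickle.load(open('side0.pkl','rb'))
F=frame(f); print('F',F,'ang y',np.degrees(np.arctan2(-F[2][0],F[2][1])), 'dot',abs(F[3]@F[1]))
pickle.dump(F,open('F.pkl','wb'))
P,H,S,V,comp=measure(f)
m=(S<70)&(V>40)&(V<105)
for side,rng in((1,(240,440)),(-1,(352,440))):
    l=line(onplane(f,edge(comp(m,(190,150,460,240)),'v',side,rng),.012)); print('bed edge',loc(F,l[0]),np.degrees(np.arctan2(-l[1][0],l[1][1]))) 
r,_=cassette(f,F); print('cass',r)
for nm,mm,z in(('pad',(H>8)&(H<20)&(S>215)&(V>150),.049),('blue',(H>98)&(H<115)&(S>130),.050)):
    w=comp(mm,(330,160,385,200)); uv=np.argwhere(w)[:,::-1]; L=loc(F,onplane(f,uv,z)); print(nm,L.min(0),L.max(0),np.median(P[w][:,2]))
ct,mk=red(f,(380,140,450,200)); cs,mk2=red(g,(370,255,430,310)); print(ct,cs)
d1,d2=rays(f,[ct[0]])[0],rays(g,[cs[0]])[0]; e1,e2=np.array(f['eye']),np.array(g['eye'])
t=np.linalg.lstsq(np.c_[d1,-d2],e2-e1,rcond=None)[0]; p,q=e1+t[0]*d1,e2+t[1]*d2
print('knob',p,q,loc(F,(p+q)/2)); print('knob top-plane',onplane(f,[ct[0]],.1205),loc(F,onplane(f,[ct[0]],.1205)))
for nm,b,z in(('cone',(270,125,305,150),.016),('cone2',(415,115,440,140),.016)):
    w=comp((H>60)&(H<90)&(S>80),b); L=onplane(f,[np.argwhere(w)[:,::-1].mean(0)],z); print(nm,L,loc(F,L))
for nm,uv,z in(('dome',(350,139),.01),('cup',(404,243),.05)): L=onplane(f,[uv],z);print(nm,L,loc(F,L))
E
```

```text
F (array([0.62236554, 0.06620501]), array([0.99782842, 0.0658671 ]), array([-0.0658671 ,  0.99782842]), array([0.99675745, 0.08046521])) ang y 3.776641148402536 dot 0.999892923143012
bed edge [-106.50823645 -213.07686314] -176.47062525329056
bed edge [  16.02251577 -254.10456873] -176.186981329827
cass ((-57.242252349853516, -50.49159240722656), (55.894386291503906, 44.33058166503906), 81.43478393554688)
pad [ -38.05778257 -141.89802311] [  -5.32310807 -133.08121493] 0.04870612723884138
blue [ -44.07797908 -179.86503587] [  -2.21809004 -156.83475758] 0.04945860503204158
((417.23468017578125, 168.56121826171875), 8.010479927062988) ((398.1410217285156, 281.4230651855469), 12.60633373260498)
knob [ 0.61965114 -0.20352522  0.11824238] [ 0.61976178 -0.20356156  0.11826955] [ -20.42084999 -268.98748041]
knob top-plane [[ 0.61924108 -0.2030857   0.1205    ]] [[ -20.85507713 -268.50013002]]
cone [[0.71309892 0.05667259 0.016     ]] [[ 89.90847708 -15.48806976]]
cone2 [[ 0.72566395 -0.24803156  0.016     ]] [[  82.37623859 -320.35814889]]
dome [[ 0.70917762 -0.07900711  0.01      ]] [[  77.0588596  -150.61484665]]
cup [[ 0.47599348 -0.18265419  0.05      ]] [[-162.44583931 -238.67768283]]
```

```bash
cat > go.py <<'E'
from meas import *
F=pickle.load(open('F.pkl','rb'))
def world(x,y): return F[0]+F[1]*x/1000+F[2]*y/1000
def go(x,y,z,yaw,world_xy=None):
    "x,y mm sorter frame, z m world, yaw: angle deg of tool y w.r.t. sorter x"
    s=bot.get_state(); R0=q2R(s['orientation']); p=np.array(s['tool_pos'])
    a=np.arctan2(F[1][1],F[1][0])+np.radians(yaw); ty=np.array([np.cos(a),np.sin(a),0]); tz=np.array([0,0,-1.]); 
    Rt=np.c_[np.cross(ty,tz),ty,tz]; d=R0.T@(np.r_[world(x,y),z]-p)*100; r=R.from_matrix(R0.T@Rt).as_rotvec(degrees=True)
    L=loc(F,p); yw=np.degrees(np.arctan2(R0[1,1],R0[0,1])-np.arctan2(F[1][1],F[1][0]))
    print('now',L.round(1),p[2].round(4),'yaw',yw.round(2),'t',s['time_s'],'F(sorter)',(np.array(s['wrist_force'])[:2]@np.c_[F[1],F[2]]).round(1),np.round(s['wrist_force'][2],1),'w',s['grip_width'])
    print('shift cm',d.round(2),'turn',r.round(2))
E
python3 -c "
from go import *
go(-57.2,-50.5,.13,-8.6);go(-57.2,-50.5,.03,-8.6)"
```

```text
now [-390.3  472. ] 0.2307 yaw 64.69 t 0.1 F(sorter) [-0.3 -1.1] 0.1 w 0.0850592221555007
shift cm [-52.45 -32.98  10.1 ] turn [-6.000e-02  4.000e-02  7.329e+01]
now [-390.3  472. ] 0.2307 yaw 64.69 t 0.1 F(sorter) [-0.3 -1.1] 0.1 w 0.0850592221555007
shift cm [-52.45 -32.97  20.1 ] turn [-6.000e-02  4.000e-02  7.329e+01]
```

Emit:
step_arm --increments '[1, -6.5, -4.1, 0, 0, 0, 8.5, 1, -13, -8.2, 0, 0, 0, 17, 1, -18, -11.3, 0, 0, 0, 25, 1, -22, -13.8, 0, 0, 0, 33, 1, -26, -16.3, 0, 0, 0, 41, 1, -30, -18.8, 0, 0, 0, 49, 1, -34, -21.3, 0, 0, 0, 57, 1, -38, -23.9, 0, 0, 0, 65]'

```text
time_s: 0.9
tool_pos: [0.4396, 0.1875, 0.2311]
orientation: [-0.0, 0.687, 0.726, 0.0]
wrist_force: [1.3, 1.1, 0.6]
grip_width: 0.0853
gripper_force: 0.0
```

```bash
python3 -c "
from go import *
go(-57.2,-50.5,.13,-8.6)"
```

```text
now [-174.4  133.1] 0.2311 yaw -0.63 t 0.9 F(sorter) [1.4 1. ] 0.6 w 0.0852778212348182
shift cm [-18.23  11.92  10.11] turn [-0.   -0.    7.97]
```

Emit:
step_arm --increments '[1, -4.5, 3, 1, 0, 0, 4, 1, -9, 6, 3, 0, 0, 8, 1, -14, 9, 5.5, 0, 0, 8, 1, -18.2, 11.9, 8, 0, 0, 8, 1, -18.2, 11.9, 10, 0, 0, 8, 1, -18.2, 11.9, 10, 0, 0, 8, 1, -18.2, 11.9, 10, 0, 0, 8, 1, -18.2, 11.9, 10, 0, 0, 8]'

```text
time_s: 1.7
tool_pos: [0.5687, 0.0157, 0.1324]
orientation: [0.0, 0.734, 0.679, 0.0]
wrist_force: [-0.1, -0.2, 1.4]
grip_width: 0.0853
gripper_force: 0.0
```

```bash
python3 -c "
from go import *
g=optics.grab_frame('side');save(g,'side1')
go(-57.2,-50.5,.031,-8.6)"
```

```text
now [-56.7 -46.7] 0.1328 yaw -8.24 t 1.75 F(sorter) [ 0.2 -0.5] 1.0 w 0.08578263508439445
shift cm [-3.900e-01 -1.000e-02  1.018e+01] turn [ 0.11 -0.02  0.36]
```

View pics/side1.png

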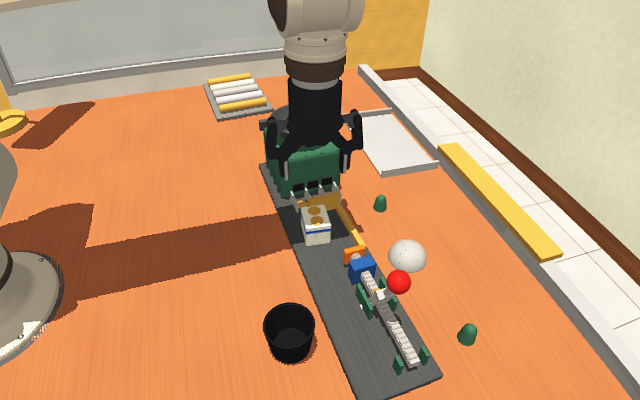

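The picture shows the fingers at about (280,150) and (355,150), above and straddling the cassette at (315,225). Descend and close.

Emit:
step_arm --increments '[1, -0.4, 0, 2, 0, 0, 0.4, 1, -0.4, 0, 5, 0, 0, 0.4, 1, -0.4, 0, 8, 0, 0, 0.4, 1, -0.4, 0, 10.2, 0, 0, 0.4, 1, -0.4, 0, 10.2, 0, 0, 0.4, 0.4, -0.4, 0, 10.2, 0, 0, 0.4, 0.4, -0.4, 0, 10.2, 0, 0, 0.4, 0.4, -0.4, 0, 10.2, 0, 0, 0.4]' --grip_force 25

```text
time_s: 2.55
tool_pos: [0.5693, 0.0112, 0.0312]
orientation: [0.001, 0.737, 0.676, 0.001]
wrist_force: [-2.7, 1.0, 6.3]
grip_width: 0.044
gripper_force: 4.9
```

Emit:
step_arm --increments '[0.4, 0, 0, 0, 0, 0, 0, 0.4, 0, 0, 0, 0, 0, 0, 0.4, 0, 0, 0, 0, 0, 0, 0.4, 0, 0, 0, 0, 0, 0, 0.4, 0, 0, 0, 0, 0, 0, 0.4, 0, 0, 0, 0, 0, 0, 0.4, 0, 0, 0, 0, 0, 0, 0.4, 0, 0, 0, 0, 0, 0]' --grip_force 25

```text
time_s: 3.35
tool_pos: [0.5693, 0.0112, 0.0313]
orientation: [0.001, 0.737, 0.676, 0.001]
wrist_force: [-1.9, 0.9, 7.8]
grip_width: 0.0435
gripper_force: 27.2
```

```bash
python3 -c "
from go import *
go(-24,-31,.03,0); print(bot.get_state()['gripper_force'])"
```

```text
now [-56.6 -51.4] 0.0313 yaw -8.7 t 3.35 F(sorter) [-1.9  1. ] 7.8 w 0.04351475651981719
shift cm [2.51 2.91 0.14] turn [ 0.16 -0.03 -8.7 ]
27.199805974960327
```

Emit:
step_arm --increments '[0.4, 0.3, 0.4, -0.1, 0, 0, -1.5, 0.4, 0.6, 0.8, -0.1, 0, 0, -3, 0.4, 0.9, 1.2, -0.1, 0, 0, -4.5, 0.4, 1.3, 1.6, -0.1, 0, 0, -6, 0.4, 1.6, 2.1, -0.1, 0, 0, -7.5, 0.4, 1.9, 2.5, -0.1, 0, 0, -8.7, 0.4, 2.2, 2.8, -0.1, 0, 0, -8.7, 0.4, 2.2, 2.8, -0.1, 0, 0, -8.7]'

```text
time_s: 4.15
tool_pos: [0.5988, 0.0302, 0.0313]
orientation: [0.001, 0.683, 0.73, -0.0]
wrist_force: [-2.5, -2.0, 7.0]
grip_width: 0.0436
gripper_force: 27.0
```

```bash
python3 -c "
from go import *
f=optics.grab_frame('side');save(f,'side2')
go(-22,-29,.031,0); 
img=f['color'][150:290,240:400]; cv2.imwrite('pics/c2.png',cv2.resize(img,None,fx=4,fy=4,interpolation=cv2.INTER_CUBIC)[...,::-1])"
```

```text
now [-25.9 -34.3] 0.0313 yaw 0.04 t 4.2 F(sorter) [-3.  -2.8] 6.0 w 0.043536026908250786
shift cm [0.53 0.39 0.03] turn [0.06 0.05 0.04]
```

View pics/c2.png

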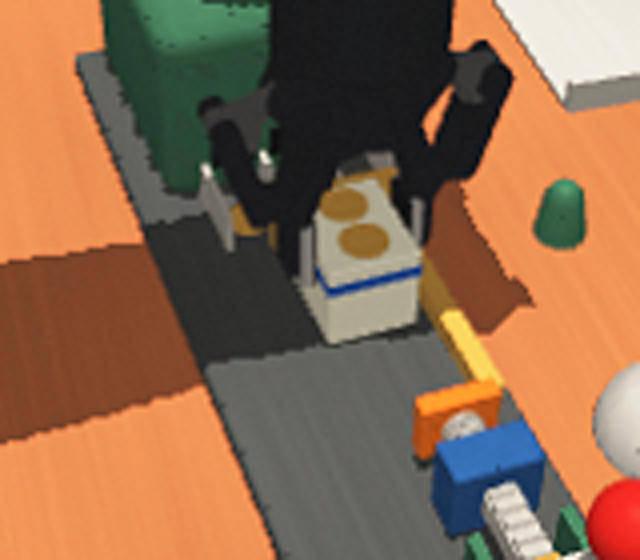

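The crop shows the cassette (370,260) square and held, just short of the fence. Now creep onto the stops, watching the wrist force.

Emit:
step_arm --increments '[0.4, 0.1, 0, 0, 0, 0, 0, 0.4, 0.15, 0, 0, 0, 0, 0, 0.4, 0.2, 0, 0, 0, 0, 0, 0.4, 0.25, 0, 0, 0, 0, 0, 0.4, 0.3, 0, 0, 0, 0, 0, 0.4, 0.35, 0, 0, 0, 0, 0, 0.4, 0.4, 0, 0, 0, 0, 0, 0.4, 0.4, 0, 0, 0, 0, 0]'

```text
time_s: 5.0
tool_pos: [0.599, 0.0338, 0.0313]
orientation: [0.001, 0.683, 0.73, 0.0]
wrist_force: [-0.3, -4.2, 4.4]
grip_width: 0.0435
gripper_force: 26.8
```

```bash
python3 -c "
from go import *
go(-22,-28,.031,0)"
```

```text
now [-25.4 -30.8] 0.0313 yaw 0.01 t 5.0 F(sorter) [-0.6 -4.2] 4.4 w 0.043484189452961314
shift cm [0.28 0.34 0.03] turn [0.12 0.09 0.01]
```

Emit:
step_arm --increments '[0.4, 0.05, 0.1, 0, 0, 0, 0, 0.4, 0.1, 0.15, 0, 0, 0, 0, 0.4, 0.1, 0.2, 0, 0, 0, 0, 0.4, 0.15, 0.2, 0, 0, 0, 0, 0.4, 0.15, 0.25, 0, 0, 0, 0, 0.4, 0.2, 0.25, 0, 0, 0, 0, 0.4, 0.2, 0.25, 0, 0, 0, 0, 0.4, 0.2, 0.25, 0, 0, 0, 0]'

```text
time_s: 5.8
tool_pos: [0.6006, 0.0358, 0.0313]
orientation: [0.001, 0.683, 0.73, -0.0]
wrist_force: [-4.5, -5.5, 7.6]
grip_width: 0.0438
gripper_force: 27.1
```

```bash
python3 -c "
from go import *
go(-22,-28,.031,0)"
```

```text
now [-23.8 -28.9] 0.0313 yaw 0.01 t 5.8 F(sorter) [-4.9 -5.2] 7.6 w 0.043826381013447144
shift cm [0.09 0.18 0.03] turn [0.03 0.1  0.01]
```

Emit:
step_arm --increments '[0.4, 0.05, 0.05, 0, 0, 0, 0, 0.4, 0.1, 0.1, 0, 0, 0, 0, 0.4, 0.1, 0.15, 0, 0, 0, 0, 0.4, 0.15, 0.15, 0, 0, 0, 0, 0.4, 0.15, 0.2, 0, 0, 0, 0, 0.4, 0.2, 0.2, 0, 0, 0, 0, 0.4, 0.2, 0.2, 0, 0, 0, 0, 0.4, 0.2, 0.2, 0, 0, 0, 0]'

```text
time_s: 6.6
tool_pos: [0.6015, 0.0369, 0.0314]
orientation: [0.001, 0.684, 0.73, -0.002]
wrist_force: [-9.4, -11.1, 10.7]
grip_width: 0.0435
gripper_force: 27.7
```

```bash
python3 -c "
from go import *
go(-22,-28,.031,0)"
```

```text
now [-22.8 -27.9] 0.0314 yaw -0.04 t 6.6 F(sorter) [-10.1 -10.5] 10.7 w 0.04348325056282801
shift cm [-0.01  0.08  0.04] turn [-0.08  0.2  -0.04]
```

Emit:
step_arm --increments '[0.4, 0.05, 0.05, 0, 0, 0, 0, 0.4, 0.1, 0.1, 0, 0, 0, 0, 0.4, 0.1, 0.15, 0, 0, 0, 0, 0.4, 0.1, 0.15, 0, 0, 0, 0, 0.4, 0.1, 0.15, 0, 0, 0, 0, 0.4, 0.1, 0.15, 0, 0, 0, 0, 0.4, 0.1, 0.15, 0, 0, 0, 0, 0.4, 0.1, 0.15, 0, 0, 0, 0]'

```text
time_s: 7.4
tool_pos: [0.6016, 0.0369, 0.0314]
orientation: [0.0, 0.684, 0.73, -0.003]
wrist_force: [-16.2, -16.7, 15.3]
grip_width: 0.0436
gripper_force: 28.2
```

```bash
python3 -c "
from go import *
go(-22,-28,.031,0)"
```

```text
now [-22.7 -27.8] 0.0314 yaw -0.07 t 7.4 F(sorter) [-17.3 -15.6] 15.3 w 0.04359674864374071
shift cm [-0.02  0.07  0.04] turn [-0.24  0.3  -0.07]
```

Emit:
step_arm --increments '[0.4, -0.1, -0.1, 0, 0, 0, 0, 0.4, -0.2, -0.2, 0, 0, 0, 0, 0.4, -0.2, -0.2, 0, 0, 0, 0, 0.8, -0.2, -0.2, 0, 0, 0, 0, 0.8, -0.2, -0.2, 0, 0, 0, 0, 0.8, -0.2, -0.2, 0, 0, 0, 0, 0.8, -0.2, -0.2, -1, 0, 0, 0, 0.8, -0.2, -0.2, -4, 0, 0, 0]'

```text
time_s: 8.2
tool_pos: [0.6001, 0.0378, 0.0683]
orientation: [-0.002, 0.683, 0.73, -0.002]
wrist_force: [1.2, -0.0, 0.4]
grip_width: 0.0682
gripper_force: 0.0
```

```bash
python3 -c "
from go import *
go(-22,-140,.20,0)"
```

```text
now [-24.1 -26.9] 0.0683 yaw 0.01 t 8.2 F(sorter) [ 1.2 -0.1] 0.4 w 0.06821344088724915
shift cm [-11.31   0.14 -13.18] turn [-0.29 -0.    0.01]
```

Emit:
step_arm --increments '[0.8, 0, 0, -4, 0, 0, 0, 0.8, 0, 0, -8, 0, 0, 0, 0, -4, 0.1, -13, 0, 0, 0, 0, -9, 0.2, -13, 0, 0, 0, 0, -14, 0.2, -13, 0, 0, 0, 0, -19, 0.3, -13, 0, 0, 0, 0, -24, 0.3, -13, 0, 0, 0, 0, -28.5, 0.3, -13, 0, 0, 0]'

```text
time_s: 9.0
tool_pos: [0.6231, -0.2437, 0.2013]
orientation: [0.0, 0.683, 0.73, 0.0]
wrist_force: [0.5, 0.6, 0.5]
grip_width: 0.0
gripper_force: 0.0
```

```bash
python3 -c "
from go import *
f=optics.grab_frame('top');save(f,'top2');pickle.dump(f,open('top2.pkl','wb'))
try:
  r,w=cassette(f,frame(f),(277,165,330,215)); print(r)
except Exception as e: print(e)
go(-21,-312,.108,0)
img=f['color'][145:245,250:460]; cv2.imwrite('pics/c3.png',cv2.resize(img,None,fx=3.5,fy=3.5,interpolation=cv2.INTER_CUBIC)[...,::-1])"
```

```text
((-27.35560417175293, -31.005252838134766), (45.03361892700195, 55.82307052612305), 2.9984986782073975)
now [ -20.7 -316.2] 0.1999 yaw -0.25 t 9.05 F(sorter) [-3.8 -2.6] -1.5 w -0.00043351989732845345
shift cm [ 0.44 -0.03  9.19] turn [-0.01  0.15 -0.25]
```

View pics/c3.png

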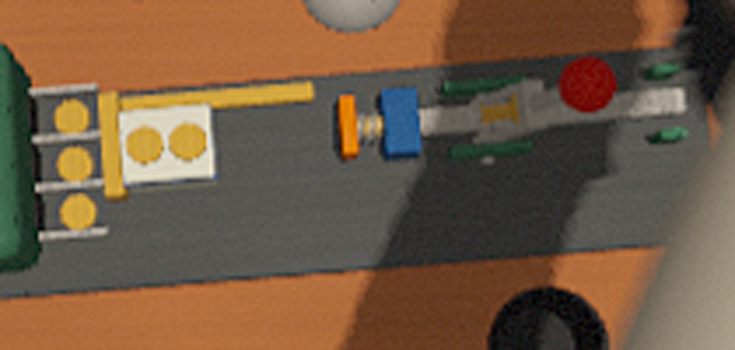

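The cassette (165,145 in the crop) looks flush in the corner. I recheck it with the original frame, since the brass fit is partly hidden now.

```bash
python3 -c "
from go import *
f=pickle.load(open('top2.pkl','rb')); r,w=cassette(f,F,(277,165,330,215)); print(r)
P,H,S,V,comp=measure(f)
wm=comp((S<45)&(V>150),(280,165,330,215)).astype(np.uint8)*255
ct=max(cv2.findContours(wm,0,2)[0],key=cv2.contourArea).reshape(-1,2)
print('white',cv2.minAreaRect(loc(F,onplane(f,ct,.057)).astype(np.float32)))
"
```

```text
((-23.931385040283203, -27.243093490600586), (55.823062896728516, 45.03361511230469), 89.83277893066406)
white ((-24.377521514892578, -27.383241653442383), (54.86918640136719, 44.142452239990234), 89.8603744506836)
```

Cassette is square (0.2°) and home within about 1–2 mm. Now the lever.

Emit:
step_arm --increments '[0, 0.2, 0, 3, 0, 0, 0, 0, 0.4, 0, 6, 0, 0, 0, 0, 0.4, 0, 9.2, 0, 0, 0, 0, 0.4, 0, 9.2, 0, 0, 0, 0, 0.4, 0, 9.2, 0, 0, 0, 0, 1, 0, 9.2, 0, 0, 0, 0, 2, 0, 9.2, 0, 0, 0, 0, 2.5, 0, 9.2, 0, 0, 0]'

```text
time_s: 9.85
tool_pos: [0.6222, -0.2164, 0.1104]
orientation: [0.002, 0.683, 0.73, 0.0]
wrist_force: [0.4, -4.3, 2.6]
grip_width: 0.0001
gripper_force: 1.9
```

```bash
cat > see.py <<'E'
from go import *
def see(save_=None):
    f=optics.grab_frame('top'); g=optics.grab_frame('side')
    P,H,S,V,comp=measure(f)
    try:
        ch=(S<45)&(V>140); w=comp(ch,(280,165,330,215)).astype(np.uint8)*255
        ct=max(cv2.findContours(w,0,2)[0],key=cv2.contourArea).reshape(-1,2)
        r=cv2.minAreaRect(loc(F,onplane(f,ct,.057)).astype(np.float32)); print('cass',np.round(r[0],1),np.round(r[1],1),round(r[2],1))
    except Exception as e: print('cass?',e)
    for nm,mm,z in(('pad',(H>8)&(H<20)&(S>215)&(V>90),.049),('blue',(H>98)&(H<118)&(S>130)&(V>40),.050)):
        w=comp(mm,(305,160,385,200)); uv=np.argwhere(w)[:,::-1]; L=loc(F,onplane(f,uv,z)); print(nm,'x',L[:,0].min().round(1),L[:,0].max().round(1),'y',L[:,1].min().round(1),L[:,1].max().round(1),len(uv))
    if save_: save(f,save_+'t'); save(g,save_+'s')
    return f,g
E
python3 -c "
from see import *
go(-22,-255,.115,0);see('l1')"
```

```text
now [ -18.8 -282. ] 0.1104 yaw 0.01 t 9.85 F(sorter) [ 0.2 -4.3] 2.6 w 9.923443546274183e-05
shift cm [ 2.7  -0.32 -0.46] turn [0.15 0.1  0.01]
cass [-24.6 -27.4] [54.9 43.6] 89.9
pad x -41.8 -5.3 y -141.0 -131.5 79
blue x -44.8 -1.8 y -179.2 -156.6 204
```

Emit:
step_arm --increments '[0, 1, -0.2, 0, 0, 0, 0, 0, 2, -0.2, 0, 0, 0, 0, 0, 3, -0.2, 0, 0, 0, 0, 0, 4, -0.2, 0, 0, 0, 0, 0, 5, -0.2, 0, 0, 0, 0, 0, 6, -0.2, 0, 0, 0, 0, 0, 7, -0.2, 0, 0, 0, 0, 0, 7.3, -0.2, 0, 0, 0, 0]'

```text
time_s: 10.75
tool_pos: [0.6141, -0.143, 0.1076]
orientation: [-0.001, 0.683, 0.73, -0.0]
wrist_force: [-0.4, -4.3, -3.2]
grip_width: 0.0002
gripper_force: 1.9
```

```bash
python3 -c "
from see import *
go(-22,-206,.115,0);f,g=see('l2')
img=g['color'][160:400,220:500]; cv2.imwrite('pics/c4.png',cv2.resize(img,None,fx=2.5,fy=2.5,interpolation=cv2.INTER_CUBIC)[...,::-1])"
```

```text
now [ -22.  -208.2] 0.1076 yaw 0.04 t 10.75 F(sorter) [-0.7 -4.3] -3.2 w 0.00023569512783808472
shift cm [ 0.22  0.   -0.74] turn [-0.1  -0.02  0.04]
cass [-24.8 -27.4] [54.9 43.3] 89.9
pad x -39.9 -3.5 y -113.7 -104.6 74
blue x -44.6 -1.8 y -151.7 -129.4 207
```

View pics/c4.png

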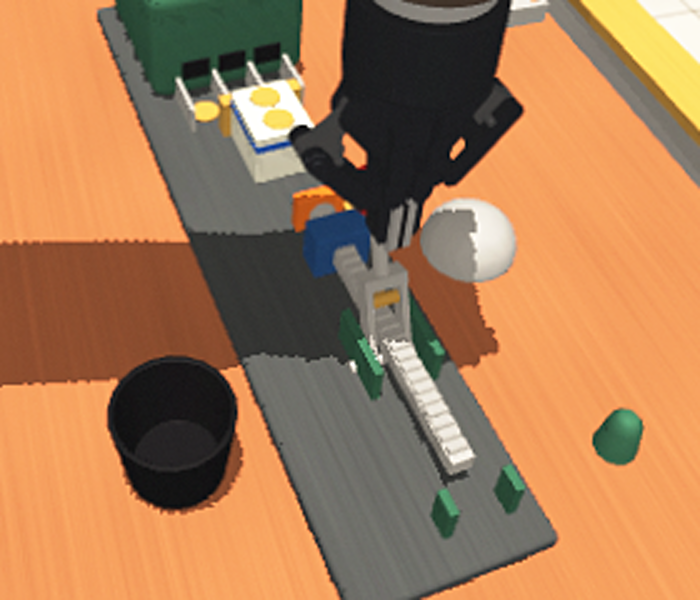

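The side crop shows the lever forward under the shut fingers (395,220), and the jaw advanced by about 27 mm. Return and take the second stroke.

Emit:
step_arm --increments '[0, -1.5, 0, 0, 0, 0, 0, 0, -3, 0, 0, 0, 0, 0, 0, -4.5, 0, 0, 0, 0, 0, 0, -6, 0, 0, 0, 0, 0, 0, -7.5, 0, 0, 0, 0, 0, 0, -9, 0, 0, 0, 0, 0, 0, -9.5, 0, 0, 0, 0, 0, 0, -9.5, 0, 0, 0, 0, 0]'

```text
time_s: 11.65
tool_pos: [0.6209, -0.2398, 0.1082]
orientation: [-0.0, 0.684, 0.73, 0.0]
wrist_force: [-0.6, -0.7, -0.7]
grip_width: 0.0
gripper_force: 0.0
```

Emit:
step_arm --increments '[0, 1.2, 0, 0, 0, 0, 0, 0, 2.4, 0, 0, 0, 0, 0, 0, 3.6, 0, 0, 0, 0, 0, 0, 4.8, 0, 0, 0, 0, 0, 0, 6, 0, 0, 0, 0, 0, 0, 7.2, 0, 0, 0, 0, 0, 0, 8.4, 0, 0, 0, 0, 0, 0, 9.5, 0, 0, 0, 0, 0]'

```text
time_s: 12.45
tool_pos: [0.6141, -0.1431, 0.1075]
orientation: [-0.001, 0.683, 0.73, -0.001]
wrist_force: [0.0, -4.3, -2.3]
grip_width: -0.0
gripper_force: 2.1
```

```bash
python3 -c "
from see import *
go(-22,-206,.108,0);f,g=see('l3')"
```

```text
now [ -22.  -208.3] 0.1075 yaw 0.0 t 12.45 F(sorter) [-0.2 -4.3] -2.3 w -3.240498595801459e-05
shift cm [ 0.23  0.   -0.05] turn [-0.09 -0.    0.  ]
cass [-24.8 -27.4] [54.9 43.3] 89.9
pad x -40.1 -3.4 y -90.4 -81.0 76
blue x -44.5 -2.1 y -128.3 -106.8 193
```

Emit:
step_arm --increments '[0, -1.5, 0, 0, 0, 0, 0, 0, -3, 0, 0, 0, 0, 0, 0, -4.5, 0, 0, 0, 0, 0, 0, -6, 0, 0, 0, 0, 0, 0, -7.5, 0, 0, 0, 0, 0, 0, -9, 0, 0, 0, 0, 0, 0, -9.5, 0, 0, 0, 0, 0, 0, -9.5, 0, 0, 0, 0, 0]'

```text
time_s: 13.35
tool_pos: [0.6208, -0.2398, 0.1081]
orientation: [-0.0, 0.684, 0.73, 0.0]
wrist_force: [0.8, -0.0, -0.0]
grip_width: 0.0001
gripper_force: 0.0
```

Emit:
step_arm --increments '[0, 1.2, 0, 0, 0, 0, 0, 0, 2.4, 0, 0, 0, 0, 0, 0, 3.6, 0, 0, 0, 0, 0, 0, 4.8, 0, 0, 0, 0, 0, 0, 6, 0, 0, 0, 0, 0, 0, 7, 0, 0, 0, 0, 0, 0, 8, 0, 0, 0, 0, 0, 0, 9, 0, 0, 0, 0, 0]'

```text
time_s: 14.15
tool_pos: [0.6146, -0.1484, 0.1075]
orientation: [-0.0, 0.683, 0.73, -0.001]
wrist_force: [0.8, -6.2, -4.4]
grip_width: -0.0002
gripper_force: 2.8
```

```bash
python3 -c "
from see import *
go(-22,-206,.108,0);f,g=see('l4')"
```

```text
now [ -21.9 -213.6] 0.1075 yaw -0.01 t 14.15 F(sorter) [ 0.4 -6.3] -4.4 w -0.00021812663155930783
shift cm [ 0.76 -0.01 -0.05] turn [-0.08  0.01 -0.01]
cass [-24.8 -27.2] [54.9 43.3] 89.9
pad x -40.0 -5.1 y -64.5 -56.8 65
blue x -44.6 -3.0 y -99.2 -78.4 194
```

The third stroke caught an extra tooth: pad-to-head spacing has dropped from 25.8 to 21.6 mm, so the pad is already pressed about 4 mm. Continue forward gently.

Emit:
step_arm --increments '[0, 0.1, 0, 0, 0, 0, 0, 0, 0.2, 0, 0, 0, 0, 0, 0, 0.3, 0, 0, 0, 0, 0, 0, 0.4, 0, 0, 0, 0, 0, 0, 0.5, 0, 0, 0, 0, 0, 0, 0.5, 0, 0, 0, 0, 0, 0, 0.5, 0, 0, 0, 0, 0, 0, 0.5, 0, 0, 0, 0, 0]'

```text
time_s: 15.05
tool_pos: [0.6147, -0.1442, 0.1084]
orientation: [0.0, 0.683, 0.73, 0.0]
wrist_force: [-0.6, -2.8, -1.2]
grip_width: 0.0
gripper_force: 1.2
```

```bash
python3 -c "
from see import *
go(-22,-206,.108,0);f,g=see('l5')
img=np.vstack([cv2.resize(x[160:200,275:395],None,fx=6,fy=6,interpolation=cv2.INTER_CUBIC) for x in (cv2.imread('pics/l3t.png'),cv2.imread('pics/l5t.png'))]); cv2.imwrite('pics/c5.png',img)"
```

```text
now [ -21.5 -209.4] 0.1084 yaw -0.01 t 15.05 F(sorter) [-0.8 -2.7] -1.2 w 3.287373713056557e-05
shift cm [ 0.34 -0.05  0.04] turn [ 0.01  0.   -0.01]
cass [-24.8 -27.3] [54.7 43.3] 89.9
pad x -40.0 -3.0 y -64.7 -57.0 66
blue x -44.6 -3.0 y -99.2 -78.5 192
```

View pics/c5.png

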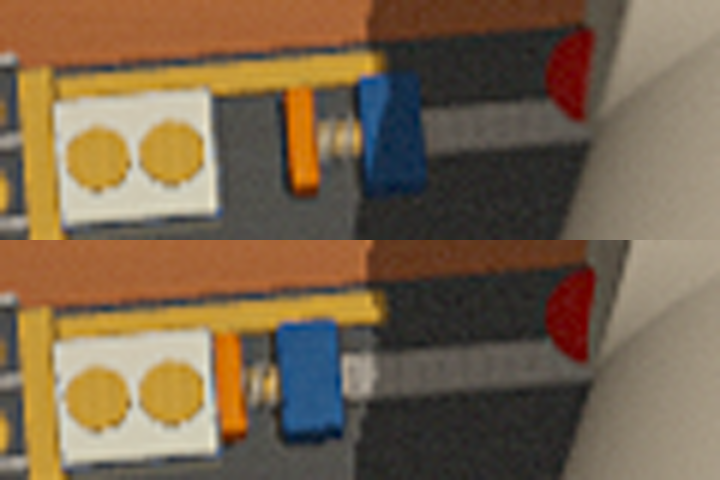

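```bash
cat > comp.py <<'E'
from go import *
def sep(color,f,pr=''):
    c=color.astype(float); r,g,b=c[...,0],c[...,1],c[...,2]; h=cv2.cvtColor(color,cv2.COLOR_RGB2HSV).astype(int)
    mo=np.zeros((400,640),bool); mb=mo.copy(); bx=(slice(160,203),slice(300,390))
    mo[bx]=((h[...,0]>7)&(h[...,0]<18)&(h[...,1]>170)&(h[...,2]>140)&(np.arange(640)[None]<999))[bx]
    mb[bx]=((h[...,0]>98)&(h[...,0]<118)&(h[...,1]>110))[bx]
    def big(m): 
        n,l,st,_=cv2.connectedComponentsWithStats(m.astype(np.uint8)); return l==1+np.argmax(st[1:,4])
    o=[]
    for m,z in((mo,.042),(mb,.050)):
        # rows: central band only
        uv=np.argwhere(big(m))[:,::-1]; L=loc(F,onplane(f,uv,.049)); k=(abs(L[:,0]+22)<13); L=L[k]; o+=[L[:,1].mean(),L[:,1].min(),L[:,1].max(),k.sum()]
    print(pr,'pad',np.round(o[:4],1),'blue',np.round(o[4:],1),'sep',round(o[0]-o[4],2))
E
python3 - <<'E'
from comp import *
f=pickle.load(open('top2.pkl','rb'))
for n in('top0','top2','l1t','l2t','l3t','l4t','l5t'): sep(cv2.imread(f'pics/{n}.png')[...,::-1].copy(),f,n)
k=[red({**f,'color':cv2.imread(f'pics/{n}t.png')[...,::-1].copy()},(365,140,450,200))[0] for n in('l3','l4','l5')]; print(k)
E
```

```text
top0 pad [-137.9 -142.7 -133.1   53. ] blue [-169.3 -180.8 -157.2  129. ] sep 31.43
top2 pad [-138.  -142.7 -133.1   54. ] blue [-169.5 -180.8 -157.4  129. ] sep 31.51
l1t pad [-136.7 -141.3 -132.1   53. ] blue [-168.7 -179.1 -157.2  125. ] sep 31.97comp.py:12: RuntimeWarning: Mean of empty slice.
  uv=np.argwhere(big(m))[:,::-1]; L=loc(F,onplane(f,uv,.049)); k=(abs(L[:,0]+22)<13); L=L[k]; o+=[L[:,1].mean(),L[:,1].min(),L[:,1].max(),k.sum()]
  ret = ret.dtype.type(ret / rcount)
Traceback (most recent call last):
  File "comp.py", line 12, in sep
    uv=np.argwhere(big(m))[:,::-1]; L=loc(F,onplane(f,uv,.049)); k=(abs(L[:,0]+22)<13); L=L[k]; o+=[L[:,1].mean(),L[:,1].min(),L[:,1].max(),k.sum()]
                                                                                                                  ~~~~~~~~~~^^
ValueError: zero-size array to reduction operation minimum which has no identity
```

```bash
python3 - <<'E'
s=open('comp.py').read()
s=s.replace("    def big(m):","    v,u=np.mgrid[:400,:640]; X=loc(F,onplane(f,np.c_[u.ravel(),v.ravel()],.049))[:,0].reshape(400,640); mo&=abs(X+22)<13; mb&=abs(X+22)<13\n    def big(m):")
open('comp.py','w').write(s)
from comp import *
f=pickle.load(open('top2.pkl','rb'))
for n in('l1t','l2t','l3t','l4t','l5t'): sep(cv2.imread(f'pics/{n}.png')[...,::-1].copy(),f,n)
print([red({**f,'color':cv2.imread(f'pics/{n}t.png')[...,::-1].copy()},(365,140,450,200))[0] for n in('l3','l4','l5')])
go(-22,-206,.108,0)
E
```

```text
l1t pad [-136.7 -141.3 -132.1   53. ] blue [-168.7 -179.1 -157.2  125. ] sep 31.97
l2t pad [-108.8 -113.  -104.9   44. ] blue [-141.1 -151.8 -129.7  123. ] sep 32.28
l3t pad [-86.1 -90.7 -81.4  54. ] blue [-117.9 -128.3 -106.6  121. ] sep 31.87
l4t pad [-60.5 -64.9 -56.1  51. ] blue [-88.8 -99.9 -78.4 121. ] sep 28.33
l5t pad [-60.4 -64.9 -56.1  50. ] blue [-88.9 -99.9 -78.4 122. ] sep 28.45
[((371.5, 172.0), 7.159010887145996), ((375.5, 172.0), 7.159010887145996), ((371.5, 172.0), 7.159010887145996)]
now [ -21.5 -209.4] 0.1084 yaw -0.01 t 15.15 F(sorter) [-0.5 -2.9] -1.2 w -0.00017983935642730046
shift cm [ 0.34 -0.05  0.04] turn [ 0.01 -0.   -0.01]
```

Emit:
step_arm --increments '[0, 0.1, 0, 0, 0, 0, 0, 0, 0.2, 0, 0, 0, 0, 0, 0, 0.3, 0, 0, 0, 0, 0, 0, 0.4, 0, 0, 0, 0, 0, 0, 0.4, 0, 0, 0, 0, 0, 0, 0.4, 0, 0, 0, 0, 0, 0, 0.4, 0, 0, 0, 0, 0, 0, 0.4, 0, 0, 0, 0, 0]'

```text
time_s: 15.95
tool_pos: [0.6145, -0.1408, 0.1083]
orientation: [0.0, 0.684, 0.73, -0.0]
wrist_force: [0.8, -5.9, -1.9]
grip_width: -0.0002
gripper_force: 3.0
```

```bash
python3 - <<'E'
from comp import *
from see import see
go(-22,-206,.108,0)
f,g=see('l6'); sep(f['color'],f); print([red(x,b)[0] for x,b in((f,(365,140,450,200)),)])
for n in('l4','l5','l6'):
    c=cv2.imread(f'pics/{n}s.png')[...,::-1].copy(); h=cv2.cvtColor(c,cv2.COLOR_RGB2HSV).astype(int)
    m=((h[...,0]<6)|(h[...,0]>174))&(h[...,1]>150)&(h[...,2]>60); m[:200]=0; m[330:]=0; m[:,:330]=0; m[:,450:]=0
    uv=np.argwhere(m)[:,::-1]; print(n,len(uv), uv.min(0) if len(uv) else '',uv.max(0) if len(uv) else '')
I=np.hstack([cv2.resize(cv2.imread(f'pics/{n}s.png')[190:330,310:440],None,fx=3,fy=3) for n in('l4','l6')]); cv2.imwrite('pics/c6.png',I)
E
```

```text
now [ -21.5 -206. ] 0.1083 yaw -0.04 t 15.95 F(sorter) [ 0.4 -6. ] -1.9 w -0.0001664279034141497
shift cm [ 0.   -0.05  0.03] turn [ 0.    0.07 -0.04]
cass [-24.7 -27.3] [54.7 43.4] 89.9
pad x -40.0 -5.1 y -64.5 -57.0 64
blue x -44.4 -3.0 y -99.2 -78.5 191
 pad [-60.5 -64.9 -56.1  51. ] blue [ -89.  -100.1  -78.4  123. ] sep 28.51
[((369.0, 172.5), 6.576573371887207)]
l4 9 [364 227] [367 246]
l5 11 [364 226] [367 246]
l6 13 [361 225] [366 244]
```

View pics/c6.png

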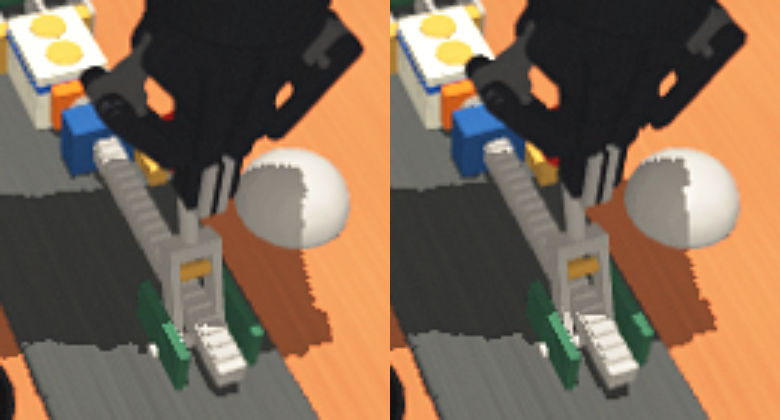

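The two side crops show the lever slightly further forward, but the jaw unmoved: the fast stroke flung it ahead of the pawl. Friction holds it, so I go back for a fresh, slow stroke.

Emit:
step_arm --increments '[0, -1.5, 0, 0, 0, 0, 0, 0, -3, 0, 0, 0, 0, 0, 0, -4.5, 0, 0, 0, 0, 0, 0, -6, 0, 0, 0, 0, 0, 0, -7.5, 0, 0, 0, 0, 0, 0, -9, 0, 0, 0, 0, 0, 0, -9.8, 0, 0, 0, 0, 0, 0, -9.8, 0, 0, 0, 0, 0]'

```text
time_s: 16.85
tool_pos: [0.6208, -0.2391, 0.1081]
orientation: [-0.0, 0.684, 0.73, 0.0]
wrist_force: [-0.5, -0.3, 0.8]
grip_width: 0.0003
gripper_force: 0.0
```

```bash
cat > s.py <<'E'
from comp import *
go(-22,-282,.108,0)
f=optics.grab_frame('top'); sep(f['color'],f)
E
python3 s.py
```

```text
now [ -21.7 -304.5] 0.1081 yaw -0.08 t 16.85 F(sorter) [-0.5 -0.2] 0.8 w 0.0003430483042697679
shift cm [ 2.25 -0.04  0.01] turn [-0.01 -0.01 -0.08]
 pad [-60.4 -64.9 -56.1  50. ] blue [ -91.2 -102.2  -80.7  120. ] sep 30.74
```

Emit:
step_arm --increments '[0, 0.5, 0, 0, 0, 0, 0, 0, 1, 0, 0, 0, 0, 0, 0, 1.5, 0, 0, 0, 0, 0, 0, 2, 0, 0, 0, 0, 0, 0, 2.3, 0, 0, 0, 0, 0, 0, 2.5, 0, 0, 0, 0, 0, 0, 2.5, 0, 0, 0, 0, 0, 0, 2.5, 0, 0, 0, 0, 0]'

```text
time_s: 17.7
tool_pos: [0.6193, -0.213, 0.1083]
orientation: [0.0, 0.683, 0.73, 0.0]
wrist_force: [1.7, -2.7, 2.1]
grip_width: -0.0002
gripper_force: 2.0
```

```bash
python3 s.py
```

```text
now [ -21.4 -278.4] 0.1083 yaw -0.01 t 17.7 F(sorter) [ 1.5 -2.8] 2.1 w -0.00015396100430851927
shift cm [-0.36 -0.06  0.03] turn [ 0.01  0.   -0.01]
 pad [-60.5 -64.9 -56.1  51. ] blue [-88.1 -98.4 -77.  119. ] sep 27.61
```

Emit:
step_arm --increments '[0, 0.1, 0, 0, 0, 0, 0, 0, 0.2, 0, 0, 0, 0, 0, 0, 0.3, 0, 0, 0, 0, 0, 0, 0.4, 0, 0, 0, 0, 0, 0, 0.5, 0, 0, 0, 0, 0, 0, 0.6, 0, 0, 0, 0, 0, 0, 0.6, 0, 0, 0, 0, 0, 0, 0.6, 0, 0, 0, 0, 0]'

```text
time_s: 18.55
tool_pos: [0.6188, -0.2073, 0.1084]
orientation: [0.0, 0.684, 0.73, -0.0]
wrist_force: [0.5, -5.3, 4.6]
grip_width: 0.0004
gripper_force: 2.6
```

```bash
python3 s.py
```

```text
now [ -21.6 -272.7] 0.1084 yaw -0.03 t 18.55 F(sorter) [ 0.2 -5.3] 4.6 w 0.00040761721875899024
shift cm [-0.93 -0.04  0.04] turn [ 0.01  0.02 -0.03]
 pad [-60.5 -64.9 -56.1  50. ] blue [-86.4 -96.7 -76.2 119. ] sep 25.87
```

Emit:
step_arm --increments '[0, 0.1, 0, 0, 0, 0, 0, 0, 0.2, 0, 0, 0, 0, 0, 0, 0.3, 0, 0, 0, 0, 0, 0, 0.4, 0, 0, 0, 0, 0, 0, 0.5, 0, 0, 0, 0, 0, 0, 0.5, 0, 0, 0, 0, 0, 0, 0.5, 0, 0, 0, 0, 0, 0, 0.5, 0, 0, 0, 0, 0]'

```text
time_s: 19.4
tool_pos: [0.6185, -0.2024, 0.1084]
orientation: [0.0, 0.684, 0.73, -0.0]
wrist_force: [1.3, -5.5, 5.2]
grip_width: 0.0001
gripper_force: 2.8
```

Emit:
step_arm --increments '[0, 0, 0, 0, 0, 0, 0, 0, 0, 0, 0, 0, 0, 0, 0, 0, 0, 0, 0, 0, 0, 0, 0, 0, 0, 0, 0, 0, 0, 0, 0, 0, 0, 0, 0, 0, 0, 0, 0, 0, 0, 0, 0, 0, 0, 0, 0, 0, 0, 0, 0, 0, 0, 0, 0, 0]'

```text
time_s: 20.2
tool_pos: [0.6185, -0.2025, 0.1084]
orientation: [0.0, 0.684, 0.73, -0.0]
wrist_force: [1.1, -5.5, 5.0]
grip_width: -0.0
gripper_force: 2.8
```

```bash
python3 s.py; python3 -c "
from see import *
see('l7')"
```

```text
now [ -21.6 -267.8] 0.1084 yaw -0.03 t 20.2 F(sorter) [ 0.8 -5.5] 5.0 w -4.9859471283052505e-05
shift cm [-1.42 -0.04  0.04] turn [ 0.01  0.03 -0.03]
 pad [-60.4 -64.7 -56.1  49. ] blue [-85.  -95.5 -74.6 121. ] sep 24.62
cass [-24.7 -27.1] [54.7 43.4] 89.9
pad x -40.0 -3.0 y -64.7 -56.8 68
blue x -44.6 -2.6 y -95.1 -74.7 191
```

Pad is about 7.5 mm in. But comparing the pad and blue head (on the clamp axis at x ≈ −22) with the cassette's measured centre (−24 to −24.7), its fence contact is marginal. I'll release the lever, push the cassette firmly onto the fence, then re-clamp.

Emit:
step_arm --increments '[0, -1, 0, 0, 0, 0, 0, 0, -2, 0, 0, 0, 0, 0, 0, -3, 0, 0, 0, 0, 0, 0, -4, 0, 0, 0, 0, 0, 0, -4.5, 0, -2, 0, 0, 0, 0, -4.5, 0, -5, 0, 0, 0, 0, -4.5, 0, -9, 0, 0, 0, 0, -4.5, 0, -9, 0, 0, 0]'

```text
time_s: 21.15
tool_pos: [0.6228, -0.2481, 0.2043]
orientation: [0.004, 0.684, 0.73, 0.002]
wrist_force: [0.9, 0.2, 0.6]
grip_width: 0.0002
gripper_force: 0.0
```

```bash
python3 -c "
from comp import *
go(-80,-30,.195,0);f=optics.grab_frame('top');sep(f['color'],f)"
```

```text
now [ -20.3 -313.6] 0.2043 yaw -0.03 t 21.15 F(sorter) [0.9 0.2] 0.6 w 0.0001947078823651143
shift cm [28.36 -5.99  0.81] turn [ 0.41  0.17 -0.03]
 pad [-60.3 -64.9 -56.1  44. ] blue [ -90.6 -100.9  -80.4  118. ] sep 30.32
```

Emit:
step_arm --increments '[0, 4, -1, 0, 0, 0, 0, 0, 8.5, -2, 0, 0, 0, 0, 0, 13, -3, 0, 0, 0, 0, 0, 17.5, -4, 0, 0, 0, 0, 0, 22, -5, 0, 0, 0, 0, 0, 26, -6, 0, 0, 0, 0, 0, 28.4, -6, 0, 0, 0, 0, 0, 28.4, -6, 2, 0, 0, 0]'

```text
time_s: 22.0
tool_pos: [0.5432, 0.0352, 0.1796]
orientation: [0.001, 0.682, 0.731, 0.001]
wrist_force: [0.7, -0.0, -0.4]
grip_width: 0.0001
gripper_force: 0.0
```

```bash
python3 -c "
from go import *
go(-80,-30,.035,0)"
```

```text
now [-81.  -25.7] 0.1796 yaw 0.18 t 22.0 F(sorter) [ 0.7 -0.1] -0.4 w 0.00011319820854237626
shift cm [-0.44  0.05 14.46] turn [ 0.18 -0.05  0.18]
```

Emit:
step_arm --increments '[0, -0.4, 0, 4, 0, 0, 0, 0, -0.4, 0, 8, 0, 0, 0, 0, -0.4, 0, 12, 0, 0, 0, 0, -0.4, 0, 14.5, 0, 0, 0, 0, -0.4, 0.5, 14.5, 0, 0, 0, 0, -0.4, 1, 14.5, 0, 0, 0, 0, -0.4, 1.5, 14.5, 0, 0, 0, 0, -0.4, 1.5, 14.5, 0, 0, 0]'

```text
time_s: 22.8
tool_pos: [0.5599, 0.0296, 0.035]
orientation: [0.001, 0.683, 0.73, 0.001]
wrist_force: [-0.3, -0.1, 0.2]
grip_width: 0.0003
gripper_force: 0.0
```

```bash
python3 -c "
from go import *
go(-58,-30,.035,0)"
```

```text
now [-64.8 -32.5] 0.035 yaw -0.01 t 22.8 F(sorter) [-0.4 -0.1] 0.2 w 0.00029338535902788816
shift cm [ 0.25  0.68 -0.  ] turn [ 0.16 -0.   -0.01]
```

Emit:
step_arm --increments '[0, 0, 0.1, 0, 0, 0, 0, 0, 0, 0.2, 0, 0, 0, 0, 0, 0, 0.3, 0, 0, 0, 0, 0, 0, 0.4, 0, 0, 0, 0, 0, 0, 0.5, 0, 0, 0, 0, 0, 0, 0.6, 0, 0, 0, 0, 0, 0, 0.6, 0, 0, 0, 0, 0, 0, 0.6, 0, 0, 0, 0]'

```text
time_s: 23.6
tool_pos: [0.5641, 0.0299, 0.0332]
orientation: [-0.0, 0.683, 0.73, -0.0]
wrist_force: [0.1, 0.9, -1.0]
grip_width: 0.0004
gripper_force: 0.0
```

```bash
python3 -c "
from go import *
go(-58,-30,.035,0)"
```

```text
now [-60.5 -32.4] 0.0332 yaw -0.01 t 23.6 F(sorter) [0.2 0.9] -1.0 w 0.00040613341529320134
shift cm [ 0.24  0.25 -0.18] turn [-0.01 -0.   -0.01]
```

Emit:
step_arm --increments '[0, 0.3, 0.1, 0, 0, 0, 0, 0, 0.3, 0.2, 0, 0, 0, 0, 0, 0.3, 0.3, 0, 0, 0, 0, 0, 0.3, 0.4, 0, 0, 0, 0, 0, 0.3, 0.5, 0, 0, 0, 0, 0, 0.3, 0.5, 0, 0, 0, 0, 0, 0.3, 0.5, 0, 0, 0, 0, 0, 0.3, 0.5, 0, 0, 0, 0]'

```text
time_s: 24.4
tool_pos: [0.5682, 0.0335, 0.0334]
orientation: [-0.001, 0.683, 0.73, -0.0]
wrist_force: [-4.6, 1.2, 3.4]
grip_width: -0.0
gripper_force: 2.6
```

```bash
python3 -c "
from go import *
go(-55,-29,.033,0)"
```

```text
now [-56.2 -29.1] 0.0334 yaw 0.01 t 24.4 F(sorter) [-4.5  1.5] 3.4 w -1.806938239715192e-05
shift cm [0.01 0.12 0.04] turn [-0.08 -0.03  0.01]
```

Emit:
step_arm --increments '[0, 0, 0.05, 0, 0, 0, 0, 0, 0, 0.1, 0, 0, 0, 0, 0, 0, 0.15, 0, 0, 0, 0, 0, 0, 0.2, 0, 0, 0, 0, 0, 0, 0.25, 0, 0, 0, 0, 0, 0, 0.3, 0, 0, 0, 0, 0, 0, 0.3, 0, 0, 0, 0, 0, 0, 0.3, 0, 0, 0, 0]'

```text
time_s: 25.2
tool_pos: [0.5697, 0.0336, 0.0334]
orientation: [-0.002, 0.683, 0.73, -0.001]
wrist_force: [-14.2, 1.8, 9.6]
grip_width: -0.0002
gripper_force: 7.1
```

```bash
python3 -c "
from go import *
go(-55,-29,.033,0)"
```

```text
now [-54.7 -29.1] 0.0334 yaw 0.01 t 25.2 F(sorter) [-14.    2.7] 9.6 w -0.00016520547672273155
shift cm [ 0.01 -0.03  0.04] turn [-0.24 -0.03  0.01]
```

Contact is made, but the push is above the fence top and could tip the cassette. Back off, go lower, and push again.

Emit:
step_arm --increments '[0, 0, -0.3, 0, 0, 0, 0, 0, 0, -0.8, 0, 0, 0, 0, 0, 0, -0.8, 0.8, 0, 0, 0, 0, 0, -0.8, 1.5, 0, 0, 0, 0, 0, -0.5, 1.5, 0, 0, 0, 0, 0, -0.3, 1.5, 0, 0, 0, 0, 0, -0.2, 1.5, 0, 0, 0, 0, 0, -0.2, 1.5, 0, 0, 0]'

```text
time_s: 26.0
tool_pos: [0.5664, 0.033, 0.0182]
orientation: [-0.003, 0.684, 0.73, -0.003]
wrist_force: [-23.9, -1.9, 17.5]
grip_width: -0.0
gripper_force: 13.5
```

```bash
python3 -c "
from go import *
go(-55,-29,.018,0)"
```

```text
now [-58.1 -29.5] 0.0182 yaw -0.01 t 26.0 F(sorter) [-24.   -0.3] 17.5 w -2.2621955000472128e-05
shift cm [0.05 0.31 0.01] turn [-0.43  0.   -0.01]
```

Emit:
step_arm --increments '[0, 0, 0.05, 0, 0, 0, 0, 0, 0, 0.1, 0, 0, 0, 0, 0, 0, 0.15, 0, 0, 0, 0, 0, 0, 0.2, 0, 0, 0, 0, 0, 0, 0.2, 0, 0, 0, 0, 0, 0, 0.2, 0, 0, 0, 0, 0, 0, 0.2, 0, 0, 0, 0, 0, 0, 0.2, 0, 0, 0, 0]'

```text
time_s: 26.8
tool_pos: [0.5674, 0.0331, 0.0189]
orientation: [-0.003, 0.684, 0.73, -0.003]
wrist_force: [-33.5, -2.0, 25.7]
grip_width: -0.0003
gripper_force: 19.5
```

```bash
python3 -c "
from go import *
go(-55,-29,.018,0)"
```

```text
now [-57.1 -29.5] 0.0189 yaw -0.01 t 26.8 F(sorter) [-33.6   0.2] 25.7 w -0.00029839752875242124
shift cm [0.05 0.21 0.09] turn [-0.5   0.   -0.01]
```

Emit:
step_arm --increments '[0, 0, -0.2, 0, 0, 0, 0, 0, 0, -0.4, 0, 0, 0, 0, 0, 0, -0.7, 0, 0, 0, 0, 0, 0, -1, 0, 0, 0, 0, 0, 0, -2, 0, 0, 0, 0, 0, 0, -3, 0, 0, 0, 0, 0, 0, -4, 0, 0, 0, 0, 0, 0, -4, 0, 0, 0, 0]'

```text
time_s: 27.6
tool_pos: [0.5306, 0.0307, 0.0183]
orientation: [-0.0, 0.683, 0.73, -0.0]
wrist_force: [0.3, 0.9, 0.9]
grip_width: 0.0001
gripper_force: 0.0
```

```bash
python3 - <<'E'
from see import *
from comp import sep
go(-55,-29,.03,0)
f,g=see('n1'); sep(f['color'],f)
f2=pickle.load(open('top2.pkl','rb'))
# subpixel: cassette -x/+x edges by brightness profile along columns of white top, old vs new
def prof(c,u0,u1):
    v=cv2.cvtColor(c,cv2.COLOR_RGB2GRAY)[165:225,u0:u1].astype(float); s=c[165:225,u0:u1].astype(float)
    w=(s.min(2)); return w.mean(1)
for nm,fr in(('start',pickle.load(open('top0.pkl','rb'))),('t2',f2),('now',f)):
    P=cloud(fr); h=(P[...,2]>.050)&(P[...,2]<.063); h[:165]=0;h[225:]=0;h[:,:282]=0;h[:,332:]=0
    wm=(fr['color'].min(2)>110)&h; uv=np.argwhere(wm)[:,::-1]; L=loc(F,onplane(fr,uv,.057)); print(nm,len(uv),L.mean(0).round(2),np.percentile(P[wm][:,2],[5,50,95]).round(4))
a=[cv2.resize(x['color'][160:205,277:345],None,fx=5.5,fy=5.5,interpolation=cv2.INTER_CUBIC) for x in(f2,f)]
b=[cv2.resize(cv2.imread(f'pics/{n}s.png')[190:260,285:375,::-1],None,fx=4.1,fy=4.1,interpolation=cv2.INTER_CUBIC) for n in('l7','n1')]
A=np.hstack(a);B=np.hstack(b); w=min(A.shape[1],B.shape[1]); cv2.imwrite('pics/c7.png',np.vstack([A[:,:w],B[:,:w]])[...,::-1])
E
```

```text
now [-93.9 -29.4] 0.0183 yaw -0.01 t 27.6 F(sorter) [0.3 0.9] 0.9 w 6.021403891212306e-05
shift cm [ 0.04  3.89 -1.17] turn [-0.03 -0.   -0.01]
cass [-41.  -16.6] [37.6 55.1] 2.4Traceback (most recent call last):
  File "<stdin>", line 4, in <module>
  File "see.py", line 11, in see
    w=comp(mm,(305,160,385,200)); uv=np.argwhere(w)[:,::-1]; L=loc(F,onplane(f,uv,z)); print(nm,'x',L[:,0].min().round(1),L[:,0].max().round(1),'y',L[:,1].min().round(1),L[:,1].max().round(1),len(uv))
  File "m.py", line 7, in comp
    return l==1+np.argmax(st[1:,4])
                ~~~~~~~~~^^^^^^^^^^
    return _wrapfunc(a, 'argmax', axis=axis, out=out, **kwds)
    return bound(*args, **kwds)
ValueError: attempt to get argmax of an empty sequence
```

The arm blocks the top view here; go back up to the lever and look from there.

Emit:
step_arm --increments '[0, 0, 0, -5, 0, 0, 0, 0, 0, 0, -10, 0, 0, 0, 0, 0, 0, -15, 0, 0, 0, 0, -4, 1, -18, 0, 0, 0, 0, -9, 2, -18, 0, 0, 0, 0, -13.5, 3, -18, 0, 0, 0, 0, -18, 4.5, -18, 0, 0, 0, 0, -22, 6, -18, 0, 0, 0]'

```text
time_s: 28.5
tool_pos: [0.607, -0.1872, 0.1984]
orientation: [0.0, 0.684, 0.73, 0.0]
wrist_force: [0.4, 0.9, 0.5]
grip_width: -0.0001
gripper_force: 0.0
```

```bash
python3 -c "
from go import *
go(-21,-312,.195,0)"
```

```text
now [ -32.  -251.9] 0.1984 yaw -0.05 t 28.5 F(sorter) [0.5 0.9] 0.5 w -8.020507371923415e-05
shift cm [-6.01  1.11  0.35] turn [ 0.05  0.02 -0.05]
```

Emit:
step_arm --increments '[0, -3, 0.6, 0, 0, 0, 0, 0, -6.2, 1.2, 0, 0, 0, 0, 0, -6.2, 1.2, 0, 0, 0, 0, 0, -6.2, 1.2, 0, 0, 0, 0, 0, -6.2, 1.2, 0, 0, 0, 0, 0, -6.2, 1.2, 0, 0, 0, 0, 0, -6.2, 1.2, 0, 0, 0, 0, 0, -6.2, 1.2, 0, 0, 0, 0]'

```text
time_s: 29.3
tool_pos: [0.6224, -0.2453, 0.1987]
orientation: [0.0, 0.683, 0.73, 0.0]
wrist_force: [0.3, 1.0, 0.3]
grip_width: 0.0002
gripper_force: 0.0
```

```bash
cat > n.py <<'E'
from see import *
from comp import sep
go(-21,-312,.195,0)
f,g=see('n1'); sep(f['color'],f); pickle.dump(f,open('n1.pkl','wb'))
f2=pickle.load(open('top2.pkl','rb'))
for nm,fr in(('start',pickle.load(open('top0.pkl','rb'))),('t2',f2),('now',f)):
    P=cloud(fr); h=(P[...,2]>.050)&(P[...,2]<.063); h[:165]=0;h[225:]=0;h[:,:282]=0;h[:,332:]=0
    wm=(fr['color'].min(2)>110)&h; uv=np.argwhere(wm)[:,::-1]; L=loc(F,onplane(fr,uv,.057)); print(nm,len(uv),L.mean(0).round(2),np.percentile(P[wm][:,2],[5,50,95]).round(4))
a=[cv2.resize(x['color'][160:205,277:345],None,fx=5.5,fy=5.5,interpolation=cv2.INTER_CUBIC) for x in(f2,f)]
b=[cv2.resize(cv2.imread(f'pics/{n}s.png')[190:260,285:375,::-1],None,fx=4.1,fy=4.1,interpolation=cv2.INTER_CUBIC) for n in('l7','n1')]
A=np.hstack(a);B=np.hstack(b); w=min(A.shape[1],B.shape[1]); cv2.imwrite('pics/c7.png',np.vstack([A[:,:w],B[:,:w]])[...,::-1])
E
python3 n.py
```

```text
now [ -20.5 -310.8] 0.1987 yaw 0.04 t 29.3 F(sorter) [0.4 1. ] 0.3 w 0.00019894434820828593
shift cm [-0.12 -0.05  0.37] turn [0.02 0.01 0.04]
cass [-21.7 -27.3] [44. 55.] 0.8
pad x -40.0 -5.1 y -64.5 -56.6 65
blue x -44.6 -3.0 y -100.7 -80.5 190
 pad [-60.6 -64.9 -56.4  46. ] blue [ -90.6 -100.9  -80.4  118. ] sep 30.08
start 383 [-57.48 -50.9 ] [0.0531 0.0566 0.0595]
t2 376 [-23.72 -27.2 ] [0.0535 0.0568 0.06  ]
now 377 [-20.62 -27.69] [0.0531 0.0567 0.0599]
```

View pics/c7.png

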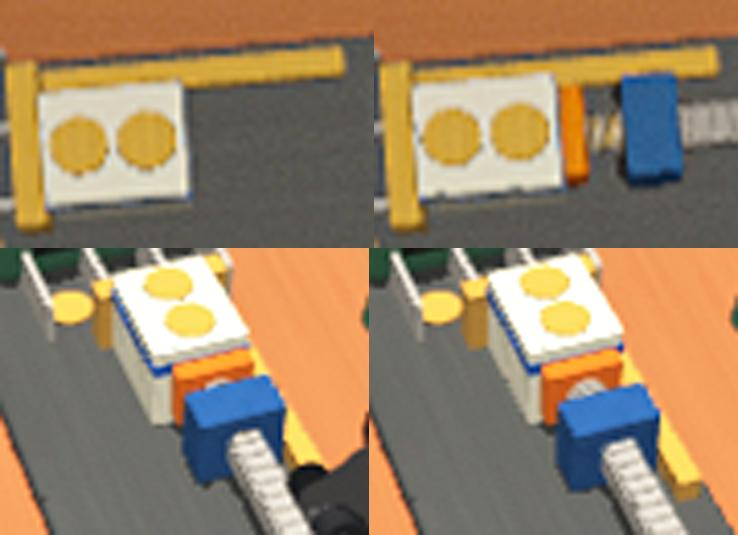

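The push moved the cassette another 3 mm, so it really had been short of the fence. Top-right crop: the cassette top now overlaps the fence as it must, square, and the pad is only about 2 mm in. Re-clamp slowly.

Emit:
step_arm --increments '[0, 0, 0, 3, 0, 0, 0, 0, 0, 0, 6, 0, 0, 0, 0, 0, 0, 9, 0, 0, 0, 0, 0, 0, 9.1, 0, 0, 0, 0, 0.8, 0, 9.1, 0, 0, 0, 0, 1.6, 0, 9.1, 0, 0, 0, 0, 2.4, 0, 9.1, 0, 0, 0, 0, 2.8, 0, 9.1, 0, 0, 0]'

```text
time_s: 30.2
tool_pos: [0.6214, -0.2177, 0.1096]
orientation: [0.002, 0.683, 0.73, 0.0]
wrist_force: [0.4, -5.0, 3.9]
grip_width: 0.0001
gripper_force: 2.4
```

```bash
python3 s.py
```

```text
now [ -19.6 -283.2] 0.1096 yaw 0.01 t 30.2 F(sorter) [ 0.1 -5. ] 3.9 w 8.912269744063512e-05
shift cm [ 0.12 -0.24  0.15] turn [0.17 0.13 0.01]
 pad [-60.6 -64.9 -56.4  48. ] blue [ -89.4 -100.3  -78.8  122. ] sep 28.79
```

Emit:
step_arm --increments '[0, 0.1, 0, 0, 0, 0, 0, 0, 0.2, 0, 0, 0, 0, 0, 0, 0.3, 0, 0, 0, 0, 0, 0, 0.4, 0, 0, 0, 0, 0, 0, 0.5, 0, 0, 0, 0, 0, 0, 0.6, 0, 0, 0, 0, 0, 0, 0.7, 0, 0, 0, 0, 0, 0, 0.7, 0, 0, 0, 0, 0]'

```text
time_s: 31.05
tool_pos: [0.62, -0.2111, 0.1073]
orientation: [0.0, 0.684, 0.73, -0.0]
wrist_force: [0.5, -4.9, 4.6]
grip_width: 0.0001
gripper_force: 2.5
```

```bash
python3 s.py
```

```text
now [ -20.6 -276.6] 0.1073 yaw -0.02 t 31.05 F(sorter) [ 0.2 -4.9] 4.6 w 0.00014836203738196027
shift cm [-0.54 -0.14 -0.07] turn [-0.    0.01 -0.02]
 pad [-60.5 -64.9 -56.1  49. ] blue [-87.8 -98.4 -76.7 122. ] sep 27.29
```

Emit:
step_arm --increments '[0, 0.1, 0, 0, 0, 0, 0, 0, 0.2, 0, 0, 0, 0, 0, 0, 0.3, 0, 0, 0, 0, 0, 0, 0.4, 0, 0, 0, 0, 0, 0, 0.5, 0, 0, 0, 0, 0, 0, 0.7, 0, 0, 0, 0, 0, 0, 0.9, 0, 0, 0, 0, 0, 0, 0.9, 0, 0, 0, 0, 0]'

```text
time_s: 31.9
tool_pos: [0.6195, -0.2022, 0.1073]
orientation: [0.0, 0.684, 0.73, -0.0]
wrist_force: [0.6, -4.4, 3.8]
grip_width: -0.0003
gripper_force: 2.7
```

Emit:
step_arm --increments '[0, 0, 0, 0, 0, 0, 0, 0, 0, 0, 0, 0, 0, 0, 0, 0, 0, 0, 0, 0, 0, 0, 0, 0, 0, 0, 0, 0, 0, 0, 0, 0, 0, 0, 0, 0, 0, 0, 0, 0, 0, 0, 0, 0, 0, 0, 0, 0, 0, 0, 0, 0, 0, 0, 0, 0]'

```text
time_s: 32.7
tool_pos: [0.6195, -0.2023, 0.1073]
orientation: [0.0, 0.684, 0.73, -0.0]
wrist_force: [0.4, -5.4, 4.2]
grip_width: 0.0003
gripper_force: 2.7
```

```bash
sed -i "s/(-21,-312,.195,0)/(-22,-267,.108,0)/" n.py; python3 n.py
```

```text
now [ -20.6 -267.7] 0.1073 yaw -0.03 t 32.7 F(sorter) [ 0.1 -5.4] 4.2 w 0.0002828126942247311
shift cm [ 0.07 -0.14 -0.07] turn [-0.    0.01 -0.03]
cass [-21.7 -27.3] [55.  43.2] 89.5
pad x -40.0 -5.1 y -64.5 -56.6 65
blue x -44.6 -2.6 y -95.3 -74.5 192
 pad [-60.6 -64.9 -56.4  48. ] blue [-84.9 -95.7 -74.4 122. ] sep 24.27
start 383 [-57.48 -50.9 ] [0.0531 0.0566 0.0595]
t2 376 [-23.72 -27.2 ] [0.0535 0.0568 0.06  ]
now 370 [-20.77 -27.6 ] [0.0537 0.0567 0.0598]
```

Pad is about 7.6 mm in, the cassette is home and square, and the lever is held at about 5 N. Handing in.

```bash
python3 -c "
from rig import bot
print(bot.finish_job())"
```

```text
the job is handed in; nothing more can be done
None
```

I handed the job in with the cassette home and square against both stops, the spring pad about 7.6 mm into its jaw, and the lever held forward at about 5 N; these are my own camera and force readings, as no verdict came back. I clamped once while the cassette was still about 3 mm short of the fence, so I released the lever, pushed it home and clamped again.

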